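# Give the colour jars back their own lids

## Task

The four glazed colour jars were washed and every one got the wrong lid, which would muddy the colours: put each lid back on the jar of its own colour, set down gently and fully seated in the mouth. The table is dusty with clay, so a lid that has to wait goes on the clean plywood bat, never on the bare table; leave the jars standing where they are.

Things in the scene. Friction and masses are not known exactly. Their poses are not given: they have to be found in the camera images.
- jar_blue: dark cobalt blue glazed round jar, open at the top under its lid, loose on the table, 0.55 kg: 80 mm high to the rim, 88 mm across the belly (widest 20 to 45 mm up), narrowing to 72 mm across at the rim; wall 5 mm, so the mouth is 62 mm across; empty. Origin: centre of its underside, z up; the rim lies 80 mm above the origin.
- jar_yellow: golden yellow glazed round jar, open at the top under its lid, loose on the table, 0.55 kg: 80 mm high to the rim, 88 mm across the belly (widest 20 to 45 mm up), narrowing to 72 mm across at the rim; wall 5 mm, so the mouth is 62 mm across; empty. Origin: centre of its underside, z up; the rim lies 80 mm above the origin.
- jar_red: dark red glazed round jar, open at the top under its lid, loose on the table, 0.55 kg: 80 mm high to the rim, 88 mm across the belly (widest 20 to 45 mm up), narrowing to 72 mm across at the rim; wall 5 mm, so the mouth is 62 mm across; empty. Origin: centre of its underside, z up; the rim lies 80 mm above the origin.
- jar_white: white glazed round jar, open at the top under its lid, loose on the table, 0.55 kg: 80 mm high to the rim, 88 mm across the belly (widest 20 to 45 mm up), narrowing to 72 mm across at the rim; wall 5 mm, so the mouth is 62 mm across; empty. Origin: centre of its underside, z up; the rim lies 80 mm above the origin.
- lid_blue: dark cobalt blue lid, 41 mm high, round about z; starts on a wrong jar. Buff tapered plug 9 mm deep (40 to 52 mm wide) enters any jar's mouth; glazed disc 74 mm wide, 9 to 16 mm up, rests on the rim; upright knob 23 mm wide, 16 to 41 mm up, is the grip. Origin: centre of the plug's flat underside, z up; seated on a jar it is 71 mm above the jar's origin, parked it is at the bat's top.
- lid_yellow: golden yellow lid, 41 mm high, round about z; starts on a wrong jar. Buff tapered plug 9 mm deep (40 to 52 mm wide) enters any jar's mouth; glazed disc 74 mm wide, 9 to 16 mm up, rests on the rim; upright knob 23 mm wide, 16 to 41 mm up, is the grip. Origin: centre of the plug's flat underside, z up; seated on a jar it is 71 mm above the jar's origin, parked it is at the bat's top.
- lid_red: dark red lid, 41 mm high, round about z; starts on a wrong jar. Buff tapered plug 9 mm deep (40 to 52 mm wide) enters any jar's mouth; glazed disc 74 mm wide, 9 to 16 mm up, rests on the rim; upright knob 23 mm wide, 16 to 41 mm up, is the grip. Origin: centre of the plug's flat underside, z up; seated on a jar it is 71 mm above the jar's origin, parked it is at the bat's top.
- lid_white: white lid, 41 mm high, round about z; starts on a wrong jar. Buff tapered plug 9 mm deep (40 to 52 mm wide) enters any jar's mouth; glazed disc 74 mm wide, 9 to 16 mm up, rests on the rim; upright knob 23 mm wide, 16 to 41 mm up, is the grip. Origin: centre of the plug's flat underside, z up; seated on a jar it is 71 mm above the jar's origin, parked it is at the bat's top.
- clean_bat: plain plywood bat, a thin square board 92 x 88 mm and 5.5 mm thick, lying fixed on the table with nothing on it: the free spot. Origin: centre of its underside, so its top is 5.5 mm above the origin; x along the 92 mm side.
Mind the look-alikes: they are no part of the job. Leave any green or turquoise look-alike of the lid_white alone.

How it is judged:
By the outcome, as a careful person would: the job done as asked, in the order asked, and still so for the second after the job is handed in, with the robot touching nothing.
It also fails if it takes over 120 s, if anything falls off the work surface, if the arm or the gripper's body presses on something with over 40 N, if the wrist force passes 120 N, or if a joint passes its speed limit or range.

## Robot

A 7-joint arm with a two-finger parallel gripper is mounted at the origin on the work surface; the furniture and walls round the work are solid. World frame = base frame: x ahead of the robot, y to its left, z up, the work surface at z = 0. Lengths are in m, angles in degrees, forces in N, time in s.
With the tool pointing down it reaches from about 0.4 to 0.85 m from the base axis. Payload 4.5 kg.
Tool frame: the origin (TCP) lies at the very end of the fingers, on their centre line; the grasp point (between the pads) lies 19 mm behind it; z points along the fingers, y is the line along which they close (so a half turn about z gives the same grasp; the last joint's range is limited). The gripper opens to 85 mm and grips with 20 to 120 N. Pads are 22 mm wide; open, the fingers measure 114 mm over their backs; the gripper's body (76 mm by 85 mm) begins 54 mm behind the grasp point. The pads swing forward as they close: fully open they stand 13 mm farther back than shut.
Start: joints at [-72.147, 39.483, -11.15, 89.685, 9.013, 51.709, -12.324], TCP at [0.171, 0.601, 0.231] pointing down, gripper open.
Joint ranges: [-172.22, 172.22], [-26.19, 119.32], [-84.43, 86.54], [7.71, 146.69], [-57.33, 237.33], [2.42, 119.75], [-152.13, 152.13]. Speed limits (degrees/s): [147.25, 147.25, 180, 180, 180, 180, 180].

## Interface

Orientations are given as a 3x3 rotation matrix whose columns are the frame's x, y, z axes.
In Python, from cell import observe, eyes, job gives the robot as it stands.
- The arm moves only by the shell command python3 -m inch 'ROWS' [FORCE]. ROWS is JSON, a list of rows, each a list of 3 entries, a list of its own where there are three numbers: the closure, from -1 (fully open) to 1 (shut), then the shift along the world's x, y, z in m, then the turn, a rotation vector about the world's x, y, z in rad. A call has exactly 10 rows; each row is the pose to reach, as a shift and turn from the pose commanded when the call began; what a row does not reach only later rows make up. A row lasts 1/10 s, in which the tool goes at most 50 mm and 8.59 degrees, less where a joint would pass 70% of its speed; a pose out of reach is approached as far as the arm can. A call with a gripper value outside its range is refused whole. The fingers move at their own pace and stop on an object; FORCE is the grip in N (left out, the last holds). Time passes only in rows, so rows that repeat a pose let the fingers close, or fill a call up. It gives the time, the measured TCP pose, the force, the opening and the grip force at its end, in the units of the state.
- observe(): the state, without advancing time (a new reading comes with each control period).
- eyes.snapshot(name): name is "scene" or "top" or "wrist"; returns a dict with "frame" (420x560x3 uint8, red, green, blue), "z_map" (420x560 float32, m along the optical axis (not along the pixel's ray), 0 where there is no reading), "camera_matrix" (3x3 intrinsics, pixels), "rvec" (rotation vector, rad) and "tvec" (3), from world to camera coordinates, as OpenCV has them; the wrist camera has in their place "tool_from_camera" (4x4, takes a point from camera to tool coordinates, whose origin is the TCP and whose axes are the flange's). Camera axes: x right, y down, z forward; pixel columns grow to the right and rows downward; lengths in m; the calibration is good to about 2 mm. A picture is of the moment at which its call begins: read the wrist's pose just before it.
- job.hand_in(): hands the job in; it is judged then, once.
The state is a dict: "clock": time; "joints": joint angles; "joint_velocities": joint speeds; "joint_efforts": joint torques, N m; "tool_pos": TCP position; "ee_rot": TCP orientation; "wrist_force": force on the tool from outside, world axes, zero at the start; "ft_torque": the same for the moment, N m; "gripper_width": finger opening in m; "grip_force": force on a finger pad.
Only numpy, scipy, OpenCV 4.12 (cv2) and the standard library are available. Lean on these libraries where they do the work, as an engineer would, in place of code of your own. Each camera call takes 0.05 s, during which the arm holds its last target. There are 200 camera calls.

## Working session

There is one attempt and no reset: what is moved stays moved. The work goes in short steps, Python scripts to look and compute and a shell command to move; the robot and the scene stay as the last step left them, time stands still between calls to the robot, and variables do not carry over. Pictures are saved under pics/ and viewed, at most 14 in all, crops included, and the job is handed in when it is done.

```bash
ls; mkdir -p pics
cat > h.py <<'E'
import numpy as np, cv2
from cell import observe, eyes, job
def save(n,f): cv2.imwrite(f'pics/{n}.png',cv2.cvtColor(f,cv2.COLOR_RGB2BGR))
def cam(s):
    R=cv2.Rodrigues(np.array(s['rvec'],float))[0]; t=np.array(s['tvec'],float).ravel()
    return np.array(s['camera_matrix']),R.T,-R.T@t   # K, world_from_cam, centre
E
python3 - <<'E'
from h import *
import pickle
S={n:eyes.snapshot(n) for n in('scene','top')}
pickle.dump(S,open('s0.pkl','wb'))
for n in S: save(n+'0',S[n]['frame']); K,R,c=cam(S[n]); print(n,K[0,0],c,R[:,2])
print(observe())
E
```

```text
pics
scene 379.94811901925755 [-0.03732724 -0.41601792  0.56277871] [ 0.64054473  0.52333196 -0.56198409]
top 445.5682156288454 [0.25959928 0.03465523 1.10767916] [ 0.21008937 -0.03214138 -0.97715372]
{'clock': 0.1, 'joints': array([-72.14695082,  39.52810908, -11.14584629,  89.73910797,
         9.0125085 ,  51.71120368, -12.3230243 ]), 'joint_velocities': array([-0.0814019 , -0.09068885, -0.06217692, -0.10553604,  0.07321672,
       -0.03782365, -0.08292733]), 'joint_efforts': array([-3.76918993e-03, -5.40598655e+01, -1.27162077e+00, -1.58982986e+01,
        9.39413410e-03,  4.47373866e-03,  2.00189241e-06]), 'tool_pos': array([0.17127292, 0.60045737, 0.23056657]), 'ee_rot': array([[-9.61691972e-01,  2.74132143e-01, -3.46206081e-04],
       [ 2.74132336e-01,  9.61690565e-01, -1.64902915e-03],
       [-1.19108774e-04, -1.68076438e-03, -9.99998580e-01]]), 'wrist_force': array([ 0.92027523, -0.4613082 , -0.0689669 ]), 'ft_torque': array([-0.00968253,  0.01525416,  0.02021542]), 'grip_force': 0.0, 'gripper_width': 0.08556567274351086}
```

View pics/top0.png

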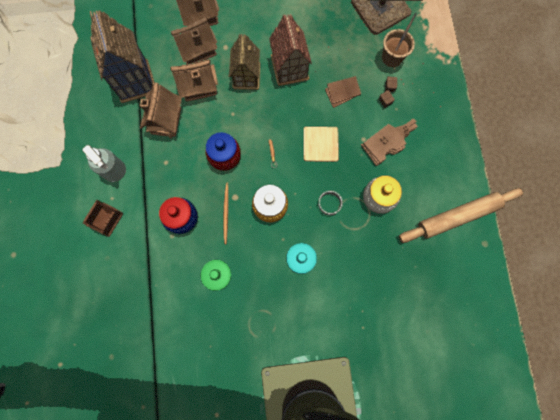

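View pics/scene0.png

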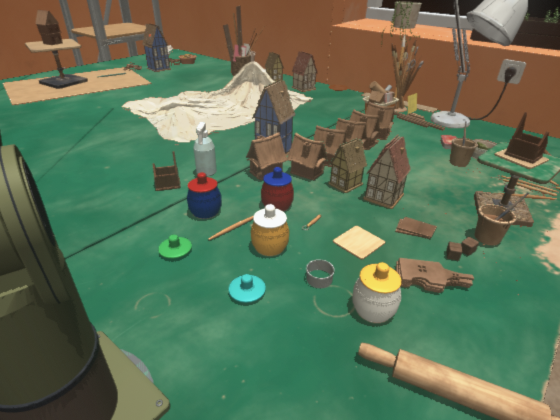

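The top view shows four jars, each with a wrong lid:
- blue lid (222,147) on the red jar
- red lid (176,212) on the blue jar
- white lid (269,201) on the yellow jar
- yellow lid (385,190) on the white jar

The bat is at (321,144). The green (215,275) and turquoise (302,258) lids lie on the bare table. They are the look-alikes, so I'll leave them. The only lid with a white glaze is the one at (269,201); I'll confirm that in an enlarged crop.

```bash
cat >> h.py <<'E'
SEED={'top':{'blue':(222,150),'red':(177,213),'white':(269,203),'yellow':(385,192)},
'scene':{'blue':(277,177),'red':(203,186),'white':(270,218),'yellow':(380,279)}}
def cloud(s):
    K,R,c=cam(s); z=s['z_map']; h,w=z.shape; u,v=np.meshgrid(np.arange(w),np.arange(h))
    d=np.stack([(u-K[0,2])/K[0,0],(v-K[1,2])/K[1,1],np.ones_like(u)],-1)
    P=(d*z[...,None])@R.T+c; P[z<=0]=np.nan; return P
def lidmask(f,col):
    H=cv2.cvtColor(f,cv2.COLOR_RGB2HSV).astype(int); h,s,v=H[...,0],H[...,1],H[...,2]
    return {'blue':(h>105)&(h<130)&(s>150),'red':((h<8)|(h>172))&(s>150),'white':(s<60)&(v>140),'yellow':(h>18)&(h<32)&(s>130)}[col]
def ray(s,uv,z):
    K,R,c=cam(s); d=R@np.linalg.inv(K)@np.array([uv[0],uv[1],1.]); return c+d*(z-c[2])/d[2]
def tri(s1,p1,s2,p2):
    M=[]
    for s,p in((s1,p1),(s2,p2)):
        K,R,c=cam(s); M.append(K@np.hstack([R.T,(-R.T@c)[:,None]]))
    X=cv2.triangulatePoints(M[0],M[1],np.array(p1,float).reshape(2,1),np.array(p2,float).reshape(2,1)).ravel(); return X[:3]/X[3]
E
python3 - <<'E'
from h import *
import pickle
np.set_printoptions(precision=4,suppress=True)
S=pickle.load(open('s0.pkl','rb'))
for col in ('blue','red','white','yellow'):
    px={}
    for n in('top','scene'):
        s=S[n];P=cloud(s);u,v=SEED[n][col]
        box=np.zeros(P.shape[:2],bool);box[v-35:v+35,u-35:u+35]=1
        zz=P[...,2]; k=box&(zz>.098)&(zz<.13)
        d=box&lidmask(s['frame'],col)&(zz>.08)&(zz<.091)
        zt=np.percentile(zz[k],90); t=k&(zz>zt-.004)
        vv,uu=np.nonzero(t); px[n]=(uu.mean(),vv.mean())
        print(col,n,'knobtop',t.sum(),np.nanmean(P[t],0),'disc',d.sum(),np.nanmean(P[d],0),np.nanmin(P[d],0)[:2],np.nanmax(P[d],0)[:2])
    print('  tri',tri(S['top'],px['top'],S['scene'],px['scene']))
s=S['top'];H=cv2.cvtColor(s['frame'],cv2.COLOR_RGB2HSV);P=cloud(s)
m=((H[...,0]<30)&(H[...,2]>170)).astype(np.uint8);m[:120]=0;m[167:]=0;m[:,:298]=0;m[:,345:]=0
c=max(cv2.findContours(m,0,2)[0],key=cv2.contourArea);r=cv2.minAreaRect(c);print(r)
for p in cv2.boxPoints(r): print(ray(s,p,.0055))
print('bat c',ray(s,r[0],.0055),np.nanmedian(P[m>0],0))
a=[cv2.resize(S[n]['frame'][y:y+100,x:x+133],None,fx=3,fy=3,interpolation=2) for n,x,y in(('top',155,125),('top',255,125),('scene',180,160),('scene',290,220))]
save('crop0',np.vstack([np.hstack(a[:2]),np.hstack(a[2:])])[:600,:800])
E
```

```text
blue top knobtop 48 [0.6263 0.1384 0.1132] disc 571 [0.624  0.1384 0.0864] [0.5902 0.1032] [0.6618 0.1734]
blue scene knobtop 104 [0.5604 0.1073 0.109 ] disc 235 [0.6172 0.1316 0.0838] [0.5881 0.1028] [0.6582 0.1704]
  tri [0.6384 0.1525 0.0542]
red top knobtop 50 [0.4787 0.2592 0.1136] disc 645 [0.4775 0.2588 0.0864] [0.4429 0.2236] [0.5151 0.2969]
red scene knobtop 35 [0.4756 0.2576 0.1093] disc 287 [0.4705 0.2513 0.0839] [0.4415 0.2227] [0.5095 0.2909]
  tri [0.4796 0.2612 0.1065]
white top knobtop 61 [0.4812 0.0373 0.1122] disc 642 [0.4804 0.0373 0.0864] [0.4449 0.0016] [0.5175 0.0734]
white scene knobtop 50 [0.4782 0.035  0.1095] disc 428 [0.4732 0.0306 0.0839] [0.4428 0.0002] [0.5158 0.0723]
  tri [0.4822 0.0376 0.1064]
yellow top knobtop 46 [ 0.4698 -0.2379  0.1133] disc 619 [ 0.469  -0.2366  0.0865] [ 0.4338 -0.2734] [ 0.5061 -0.2016]
yellow scene knobtop 85 [ 0.4671 -0.2394  0.1094] disc 738 [ 0.4612 -0.2422  0.084 ] [ 0.4315 -0.2749] [ 0.5049 -0.2033]
  tri [ 0.4707 -0.239   0.107 ]
((320.5, 143.5), (33.0, 33.0), 90.0)
[ 0.6811 -0.0758  0.0055]
[ 0.6706 -0.1618  0.0055]
[ 0.5812 -0.1485  0.0055]
[ 0.5916 -0.0639  0.0055]
bat c [ 0.6308 -0.1124  0.0055] [ 0.631  -0.1126  0.0061]
```

View pics/crop0.png

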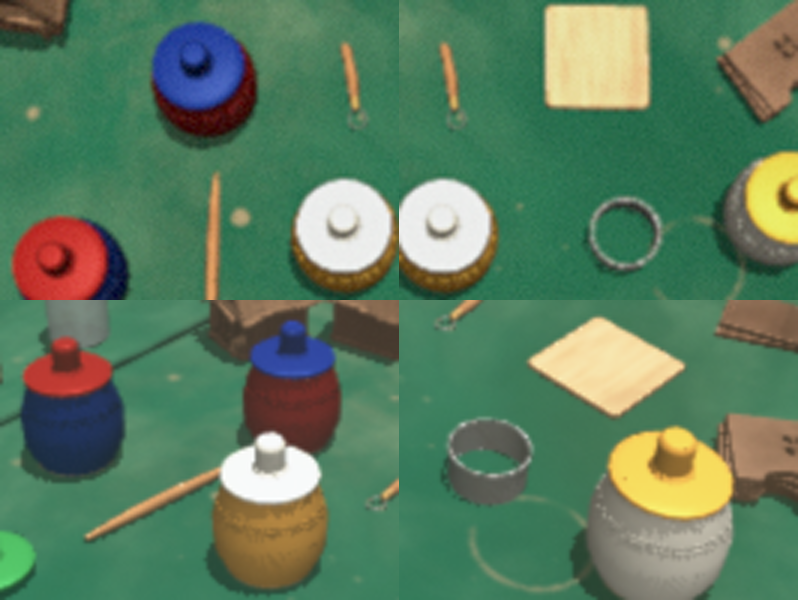

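The crop confirms it: the white lid sits on the yellow jar, yellow on white, blue on red and red on blue. The bat is empty. Next I'll check obstacle heights before moving.

Run:
```python
from h import *
import pickle
S=pickle.load(open('s0.pkl','rb'))
P=np.vstack([cloud(S[n]).reshape(-1,3) for n in S]);P=P[np.isfinite(P).all(1)]
P=P[(P[:,0]>.15)&(P[:,0]<.95)&(abs(P[:,1])<.7)&(P[:,2]<.4)]
G=np.zeros((16,28))
np.maximum.at(G,(((P[:,0]-.15)/.05).astype(int).clip(0,15),((P[:,1]+.7)/.05).astype(int).clip(0,27)),P[:,2])
print('cols y from .7 down; mm')
for i in range(15,-1,-1): print('%.2f'%(.15+.05*i),' '.join('%3d'%(1000*g) for g in G[i,::-1]))
```

```text
cols y from .7 down; mm
0.90  69  72  75  74  68 169 236 216   5 119 118 120   4   5 174 171  80   6 152 153 153 153 152   6   6   0   0   0
0.85  80  78  78  75  71 174 238 236   7  75  73  86 139 139 173 174  90   8   6   6  80 125   7   6   6   0   0   0
0.80  80  76  77  70  70 146 237 237   6 125 118 120 139 129 162 173 104   9  12   7  79  78   9   7   6   0   0   0
0.75  87  71  71  76   6   6   6 113 124  79 105  58   6   8   6   6   9  14  17   6  35   6   7   6   6   0   0   0
0.70  70  65  65  80   6   6   5 116 122  68   6   6   6   6   6   7   8  13  13  33  34   7   8   6   6   0   0   0
0.65  58  67  66  67   4  89   7  59 115   6  88  89   7  13   6   9  12  10   7  30  29  31   6   6   7   0   0   0
0.60  51  60  63  68  93 163 157   8   9   6  93 116  64  15   7  12  12  10  30  32  30  28   8   5   5   0   0   0
0.55   5   5   6   7   6 160 158   6   7   7  89  91   6   9   5  10  11   8  31  30  30   5   6   6   6   0   0   0
0.50   5   5   8   6  50 105   6   7  91  91  10  16  89  91  48   8   6   7  88  85   7   7   6   6   5   0   0   0
0.45   7   5   6   7  75  51   6  48 118 110  14  16  92 115  70  31  34  63 116  91   6   6   7   6   6   0   0   0
0.40   6   7   6   6   6   6   6   7  90  89  15   8  85  89   6  31  33  50  91  88  26  47  49  50  50  38   0   0
0.35   6   7   6   8   6   6   7   6   5  18  20   7   5  19  43  21   6   6   5  40  50  49  51  46  39   0   0   0
0.30   6   6   6   7   5   6   6   6   6  21  46   7   6  20  45  18   6   6   6  28   7   6   7   6   5   0   0   0
0.25   8   7   8   6   7   6   5   6   6  17  20   6   7   6   7   5   6   7   6   6   6   8   6   6   5   0   0   0
0.20   6   5   6   6   5   6   7   6   6   6   8   6   8   6   7   5   7   8   7   6   5   6   8   6   5   0   0   0
0.15   5   7 260 298   5   6   7   6   6   7   6   6   9   7   6   6   6   8   6   5   7   7   8   6   6   0   0   0
```

```bash
python3 -m inch '[[0,[0.025,-0.025,0],[0,0,0]],[0,[0.05,-0.05,0],[0,0,0]],[0,[0.08,-0.08,0],[0,0,0]],[0,[0.11,-0.11,0],[0,0,0]],[0,[0.14,-0.14,0],[0,0,0]],[0,[0.17,-0.17,0],[0,0,0]],[0,[0.2,-0.2,0],[0,0,0]],[0,[0.22,-0.22,0],[0,0,0]],[0,[0.24,-0.24,0],[0,0,0]],[0,[0.25,-0.25,0],[0,0,0]]]' 40; python3 -m inch '[[0,[0.025,-0.025,0],[0,0,0]],[0,[0.05,-0.05,0],[0,0,0]],[0,[0.08,-0.08,0],[0,0,0]],[0,[0.11,-0.11,0],[0,0,0]],[0,[0.14,-0.14,0],[0,0,0]],[0,[0.17,-0.17,0],[0,0,0]],[0,[0.19,-0.19,0],[0,0,0]],[0,[0.2,-0.205,0],[0,0,0]],[0,[0.205,-0.213,0],[0,0,0]],[0,[0.205,-0.213,0],[0,0,0]]]'
```

```text
clock: 1.1
tool_pos: [0.4234, 0.3482, 0.2309]
ee_rot: [[-0.961, 0.278, 0.0], [0.278, 0.961, -0.002], [-0.001, -0.002, -1.0]]
wrist_force: [0.5, 0.9, 0.6]
gripper_width: 0.0427
grip_force: 0.0
clock: 2.1
tool_pos: [0.626, 0.1378, 0.231]
ee_rot: [[-0.962, 0.275, -0.001], [0.275, 0.962, -0.0], [0.001, -0.0, -1.0]]
wrist_force: [-0.3, -0.2, -0.3]
gripper_width: 0.0427
grip_force: 0.0
```

```bash
cat >> h.py <<'E'
def wcloud():
    o=observe(); s=eyes.snapshot('wrist'); K=np.array(s['camera_matrix']); T=np.array(s['tool_from_camera'])
    z=s['z_map'];h,w=z.shape;u,v=np.meshgrid(np.arange(w),np.arange(h))
    d=np.stack([(u-K[0,2])/K[0,0],(v-K[1,2])/K[1,1],np.ones_like(u)],-1)*z[...,None]
    R=o['ee_rot']; P=(d@T[:3,:3].T+T[:3,3])@R.T+o['tool_pos']; P[z<=0]=np.nan
    return s,P,o,R@T[:3,:3],R@T[:3,3]+o['tool_pos']
E
python3 - <<'E'
from h import *
s,P,o,R,c=wcloud(); save('w1',s['frame'])
print(c,R[:,2]); m=lidmask(s['frame'],'blue'); d=m&(P[...,2]>.08)&(P[...,2]<.095); k=m&(P[...,2]>.105)&(P[...,2]<.12)
for q in(d,k): print(q.sum(),np.nanmean(P[q],0),(np.nanpercentile(P[q],.5,0)+np.nanpercentile(P[q],99.5,0))/2)
E
```

```text
[0.55943208 0.15678532 0.37402569] [ 0.25956623 -0.07436797 -0.96285761]
4316 [0.62357538 0.13970496 0.08626794] [0.62573161 0.13894597 0.08663309]
566 [0.62567434 0.13883172 0.11136055] [0.62650979 0.13870754 0.10954379]
```

View pics/w1.png

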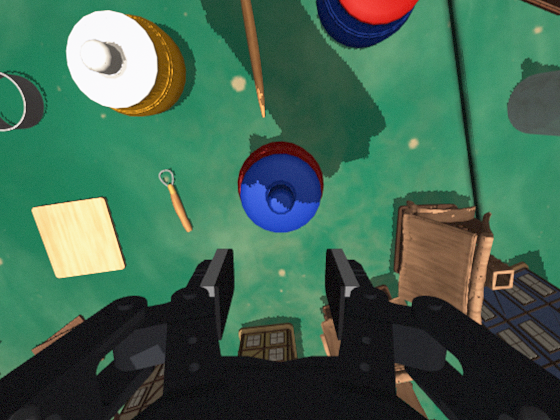

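The wrist view shows the blue lid on the red jar at (281,190), between the fingers. It measures (0.626, 0.139) with the knob top at 0.111, which agrees with the fixed cameras. Descending.

```bash
python3 -m inch '[[0,[0,0.001,-0.02],[0,0,0]],[0,[0,0.001,-0.045],[0,0,0]],[0,[0,0.001,-0.07],[0,0,0]],[0,[0,0.001,-0.095],[0,0,0]],[0,[0,0.001,-0.11],[0,0,0]],[0,[0,0.001,-0.12],[0,0,0]],[0,[0,0.001,-0.128],[0,0,0]],[0,[0,0.001,-0.134],[0,0,0]],[0,[0,0.001,-0.139],[0,0,0]],[0,[0,0.001,-0.139],[0,0,0]]]' 40; python3 -m inch '[[0.2,[0,0,0],[0,0,0]],[0.3,[0,0,0],[0,0,0]],[0.4,[0,0,0],[0,0,0]],[0.5,[0,0,0],[0,0,0]],[0.6,[0,0,0],[0,0,0]],[0.8,[0,0,0],[0,0,0]],[1,[0,0,0],[0,0,0]],[1,[0,0,0],[0,0,0]],[1,[0,0,0],[0,0,0]],[1,[0,0,0],[0,0,0]]]' 40
```

```text
clock: 3.15
tool_pos: [0.6263, 0.139, 0.0921]
ee_rot: [[-0.962, 0.274, -0.0], [0.274, 0.962, -0.0], [0.0, -0.0, -1.0]]
wrist_force: [1.0, -0.3, 0.3]
gripper_width: 0.0428
grip_force: 0.0
clock: 4.15
tool_pos: [0.6267, 0.1391, 0.0928]
ee_rot: [[-0.962, 0.274, 0.001], [0.274, 0.962, 0.0], [-0.001, 0.0, -1.0]]
wrist_force: [-1.0, -0.7, 6.6]
gripper_width: 0.0211
grip_force: 39.0
```

```bash
python3 -m inch '[[1,[0,0,0.004],[0,0,0]],[1,[0,0,0.008],[0,0,0]],[1,[0,0,0.014],[0,0,0]],[1,[0,0,0.022],[0,0,0]],[1,[0,0,0.035],[0,0,0]],[1,[0,0,0.05],[0,0,0]],[1,[0,0,0.07],[0,0,0]],[1,[0,0,0.09],[0,0,0]],[1,[0,0,0.1],[0,0,0]],[1,[0,0,0.1],[0,0,0]]]'; python3 -m inch '[[1,[0,-0.015,0],[0,0,0]],[1,[0,-0.04,0],[0,0,0]],[1,[0,-0.07,0],[0,0,0]],[1,[0,-0.105,0],[0,0,0]],[1,[0,-0.14,0],[0,0,0]],[1,[0.002,-0.175,0],[0,0,0]],[1,[0.003,-0.205,0],[0,0,0]],[1,[0.004,-0.23,0],[0,0,0]],[1,[0.005,-0.245,0],[0,0,0]],[1,[0.005,-0.252,0],[0,0,0]]]'
cat >> h.py <<'E'
def mouth(s,xy,z=.08,r=.055):
    "jar rim points (depth) near xy -> circle centre"
    P=cloud(s); g=(np.hypot(P[...,0]-xy[0],P[...,1]-xy[1])<r)&(abs(P[...,2]-z)<.006)
    v,u=np.nonzero(g); Q=P[g]; A=np.c_[2*Q[:,:2],np.ones(len(Q))]
    c=np.linalg.lstsq(A,(Q[:,:2]**2).sum(1),rcond=None)[0]
    return g.sum(),c[:2],np.sqrt(c[2]+c[0]**2+c[1]**2),Q[:,2].mean()
E
python3 - <<'E'
from h import *
t=eyes.snapshot('top');s=eyes.snapshot('scene')
print(mouth(t,(.626,.1388)),mouth(s,(.626,.1388)))
a=t['frame'][90:250,180:400];b=s['frame'][110:310,230:460]
save('v2',np.vstack([cv2.resize(a,(412,300),interpolation=2),cv2.resize(b,(412,300),interpolation=2)]))
E
```

```text
clock: 5.15
tool_pos: [0.6276, 0.1394, 0.1947]
ee_rot: [[-0.962, 0.274, 0.004], [0.274, 0.962, 0.001], [-0.004, 0.002, -1.0]]
wrist_force: [-0.1, 0.1, -1.3]
gripper_width: 0.0215
grip_force: 39.2
clock: 6.15
tool_pos: [0.6304, -0.1158, 0.1913]
ee_rot: [[-0.961, 0.277, -0.002], [0.277, 0.961, -0.001], [0.002, -0.001, -1.0]]
wrist_force: [-0.4, 0.3, -1.5]
gripper_width: 0.0215
grip_force: 39.3
(np.int64(215), array([0.6262934 , 0.13827445]), np.float64(0.03344515345369649), np.float64(0.0797532035597056)) (np.int64(138), array([0.6246272 , 0.13753727]), np.float64(0.03334397614344421), np.float64(0.07697520639423804))
```

View pics/v2.png

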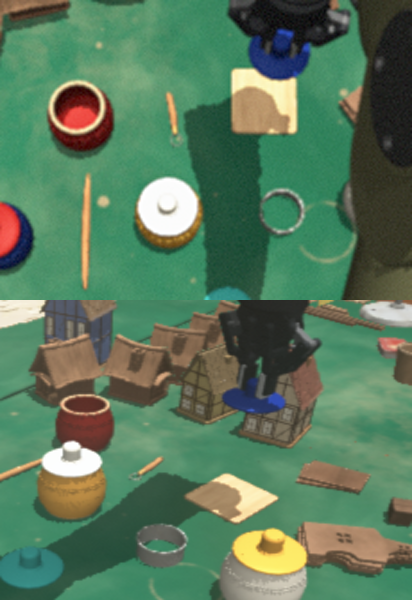

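The picture shows the blue lid level in the gripper above the bat and the open red mouth at about (80,110). The jar has not moved. Lowering onto the bat.

```bash
python3 -m inch '[[1,[0,0,-0.02],[0,0,0]],[1,[0,0,-0.045],[0,0,0]],[1,[0,0,-0.07],[0,0,0]],[1,[0,0,-0.095],[0,0,0]],[1,[0,0,-0.115],[0,0,0]],[1,[0,0,-0.13],[0,0,0]],[1,[0,0,-0.142],[0,0,0]],[1,[0,0,-0.15],[0,0,0]],[1,[0,0,-0.155],[0,0,0]],[1,[0,0,-0.158],[0,0,0]]]'; python3 -m inch '[[1,[0,0,-0.001],[0,0,0]],[1,[0,0,-0.002],[0,0,0]],[1,[0,0,-0.003],[0,0,0]],[1,[0,0,-0.004],[0,0,0]],[1,[0,0,-0.005],[0,0,0]],[1,[0,0,-0.006],[0,0,0]],[1,[0,0,-0.006],[0,0,0]],[1,[0,0,-0.006],[0,0,0]],[1,[0,0,-0.006],[0,0,0]],[1,[0,0,-0.006],[0,0,0]]]'
python3 - <<'E'
from h import *
o=observe();print(o['tool_pos'],o['wrist_force']);s=eyes.snapshot('scene');save('v3',cv2.resize(s['frame'][200:275,310:410],None,fx=4,fy=4,interpolation=2))
E
```

```text
clock: 7.25
tool_pos: [0.6317, -0.1128, 0.0344]
ee_rot: [[-0.962, 0.274, 0.001], [0.274, 0.962, 0.0], [-0.001, 0.0, -1.0]]
wrist_force: [-1.1, -0.6, -0.8]
gripper_width: 0.0213
grip_force: 39.3
clock: 8.25
tool_pos: [0.6314, -0.1129, 0.0284]
ee_rot: [[-0.962, 0.274, 0.0], [0.274, 0.962, 0.0], [-0.0, 0.0, -1.0]]
wrist_force: [-1.0, 0.1, 0.0]
gripper_width: 0.0214
grip_force: 39.3
[ 0.63143367 -0.11291609  0.02837223] [-1.04198172  0.13800149  0.00583818]
```

View pics/v3.png

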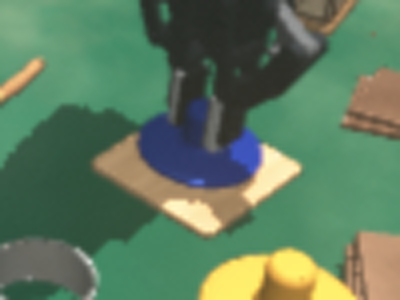

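The crop shows the lid centred over the bat, about 1–2 mm above it (the force reading shows no contact yet).

```bash
python3 -m inch '[[1,[0,0,-0.0005],[0,0,0]],[1,[0,0,-0.001],[0,0,0]],[1,[0,0,-0.0015],[0,0,0]],[1,[0,0,-0.0015],[0,0,0]],[1,[0,0,-0.002],[0,0,0]],[1,[0,0,-0.002],[0,0,0]],[1,[0,0,-0.002],[0,0,0]],[1,[0,0,-0.002],[0,0,0]],[1,[0,0,-0.002],[0,0,0]],[1,[0,0,-0.002],[0,0,0]]]'
```

```text
clock: 9.3
tool_pos: [0.6314, -0.1129, 0.0273]
ee_rot: [[-0.962, 0.274, 0.0], [0.274, 0.962, -0.0], [-0.0, -0.0, -1.0]]
wrist_force: [-2.4, 0.7, 8.9]
gripper_width: 0.021
grip_force: 40.2
```

```bash
python3 -m inch '[[0.5,[0,0,0],[0,0,0]],[0.3,[0,0,0],[0,0,0]],[0.1,[0,0,0],[0,0,0]],[0,[0,0,0],[0,0,0]],[0,[0,0,0.01],[0,0,0]],[0,[0,0,0.025],[0,0,0]],[0,[0,0,0.05],[0,0,0]],[0,[0,0,0.085],[0,0,0]],[0,[0,0,0.125],[0,0,0]],[0,[0,0,0.164],[0,0,0]]]'; python3 -m inch '[[0,[-0.01,0.02,0],[0,0,0]],[0,[-0.025,0.055,0],[0,0,0]],[0,[-0.04,0.1,0],[0,0,0]],[0,[-0.06,0.145,0],[0,0,0]],[0,[-0.08,0.19,0],[0,0,0]],[0,[-0.1,0.235,0],[0,0,0]],[0,[-0.12,0.28,0],[0,0,0]],[0,[-0.135,0.32,0],[0,0,0]],[0,[-0.147,0.352,0],[0,0,0]],[0,[-0.152,0.372,0],[0,0,0]]]'
python3 - <<'E'
from h import *
t=eyes.snapshot('top');P=cloud(t)
s,W,o,R,c=wcloud();print(o['tool_pos'])
for n,f,Q,lo,hi,x,y,col in (('red w',s['frame'],W,.08,.095,.479,.26,'red'),('red t',t['frame'],P,.08,.095,.479,.26,'red'),('blue t',t['frame'],P,.014,.03,.631,-.1125,'blue')):
    q=lidmask(f,col)&(Q[...,2]>lo)&(Q[...,2]<hi)&(np.hypot(Q[...,0]-x,Q[...,1]-y)<.06)
    print(n,q.sum(),(np.nanpercentile(Q[q],.5,0)+np.nanpercentile(Q[q],99.5,0))/2, np.median(Q[q],0))
E
```

```text
clock: 10.3
tool_pos: [0.6314, -0.1129, 0.1933]
ee_rot: [[-0.962, 0.274, 0.001], [0.274, 0.962, 0.0], [-0.001, 0.0, -1.0]]
wrist_force: [0.9, -0.4, 0.1]
gripper_width: 0.0426
grip_force: 0.0
clock: 11.3
tool_pos: [0.4776, 0.2631, 0.192]
ee_rot: [[-0.963, 0.27, 0.001], [0.27, 0.963, 0.003], [-0.0, 0.003, -1.0]]
wrist_force: [-0.1, -0.6, -0.1]
gripper_width: 0.043
grip_force: 0.0
[0.47708766 0.26678834 0.19208672]
red w 5489 [0.47858097 0.26019575 0.08709922] [0.47335186 0.26203342 0.08637947]
red t 0 [nan nan nan] [nan nan nan]
blue t 441 [ 0.63012539 -0.1120432   0.02163666] [ 0.62619124 -0.11082699  0.0216642 ]
  return np.nanmean(a, axis, out=out, keepdims=keepdims)
  return _methods._mean(a, axis=axis, dtype=dtype,
  ret = um.true_divide(
```

Blue is parked flat on the bat (disc top at 21.7 mm). Now the red lid.

```bash
python3 -m inch '[[0,[0,0.001,0],[0,0,0]],[0,[0,0.001,-0.005],[0,0,0]],[0,[0,0.001,-0.02],[0,0,0]],[0,[0,0.001,-0.04],[0,0,0]],[0,[0,0.001,-0.06],[0,0,0]],[0,[0,0.001,-0.075],[0,0,0]],[0,[0,0.001,-0.085],[0,0,0]],[0,[0,0.001,-0.092],[0,0,0]],[0,[0,0.001,-0.096],[0,0,0]],[0,[0,0.001,-0.097],[0,0,0]]]'; python3 -m inch '[[0.2,[0,0,0],[0,0,0]],[0.3,[0,0,0],[0,0,0]],[0.4,[0,0,0],[0,0,0]],[0.5,[0,0,0],[0,0,0]],[0.6,[0,0,0],[0,0,0]],[0.8,[0,0,0],[0,0,0]],[1,[0,0,0],[0,0,0]],[1,[0,0,0],[0,0,0]],[1,[0,0,0],[0,0,0]],[1,[0,0,0],[0,0,0]]]'
```

```text
clock: 12.4
tool_pos: [0.4796, 0.2598, 0.0932]
ee_rot: [[-0.962, 0.275, 0.0], [0.275, 0.962, -0.0], [-0.0, -0.0, -1.0]]
wrist_force: [-0.1, -0.7, 0.3]
gripper_width: 0.0429
grip_force: 0.0
clock: 13.4
tool_pos: [0.4796, 0.2602, 0.0939]
ee_rot: [[-0.962, 0.274, 0.001], [0.274, 0.962, 0.0], [-0.001, 0.001, -1.0]]
wrist_force: [-1.1, -0.0, 5.2]
gripper_width: 0.0213
grip_force: 38.9
```

```bash
python3 -m inch '[[1,[0,0,0.004],[0,0,0]],[1,[0,0,0.008],[0,0,0]],[1,[0,0,0.014],[0,0,0]],[1,[0,0,0.022],[0,0,0]],[1,[0,0,0.035],[0,0,0]],[1,[0,0,0.05],[0,0,0]],[1,[0,0,0.07],[0,0,0]],[1,[0,0,0.09],[0,0,0]],[1,[0,0,0.1],[0,0,0]],[1,[0,0,0.1],[0,0,0]]]'; python3 -m inch '[[1,[0.01,-0.01,0],[0,0,0]],[1,[0.03,-0.025,0],[0,0,0]],[1,[0.055,-0.045,0],[0,0,0]],[1,[0.08,-0.065,0],[0,0,0]],[1,[0.105,-0.085,0],[0,0,0]],[1,[0.125,-0.103,0],[0,0,0]],[1,[0.14,-0.115,0],[0,0,0]],[1,[0.147,-0.122,0],[0,0,0]],[1,[0.147,-0.122,0],[0,0,0]],[1,[0.147,-0.122,0],[0,0,0]]]'
python3 - <<'E'
from h import *
t=eyes.snapshot('top');s=eyes.snapshot('scene');w,W,o,R,c=wcloud()
print(o['tool_pos'],'bluejar',mouth(t,(.479,.26)),mouth(s,(.479,.26)))
q=lidmask(w['frame'],'red')&(W[...,2]>.15)&(W[...,2]<.2)
print(q.sum(),(np.nanpercentile(W[q],.5,0)+np.nanpercentile(W[q],99.5,0))/2,np.median(W[q],0))
save('w4',np.hstack([w['frame'][120:300,180:380],s['frame'][100:280,180:380]]).repeat(2,0).repeat(2,1))
E
```

```text
clock: 14.4
tool_pos: [0.4803, 0.2606, 0.1951]
ee_rot: [[-0.962, 0.274, 0.003], [0.274, 0.962, 0.002], [-0.002, 0.003, -1.0]]
wrist_force: [0.1, -1.0, -0.6]
gripper_width: 0.021
grip_force: 39.2
clock: 15.4
tool_pos: [0.6253, 0.1386, 0.1927]
ee_rot: [[-0.962, 0.273, -0.002], [0.273, 0.962, 0.0], [0.002, -0.0, -1.0]]
wrist_force: [-1.1, 0.8, -0.5]
gripper_width: 0.0216
grip_force: 39.2
[0.62523342 0.13953551 0.19314578] bluejar (np.int64(223), array([0.47890817, 0.25982186]), np.float64(0.033373042375731396), np.float64(0.08023658562475318)) (np.int64(153), array([0.4770264 , 0.25864843]), np.float64(0.03341920977861129), np.float64(0.07718238346335578))
9299 [0.62382177 0.1398005  0.19021446] [0.61022689 0.14293469 0.18541044]
```

View pics/w4.png

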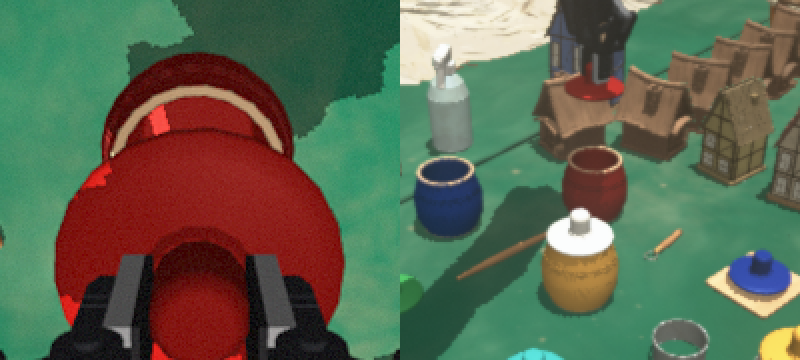

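The view shows the red lid held level above the red jar's mouth. The blue jar is open at (450,180 in the crop) and the blue lid is on the bat. Lowering.

```bash
python3 -m inch '[[1,[0,0,-0.005],[0,0,0]],[1,[0,0,-0.02],[0,0,0]],[1,[0,0,-0.035],[0,0,0]],[1,[0,0,-0.05],[0,0,0]],[1,[0,0,-0.062],[0,0,0]],[1,[0,0,-0.072],[0,0,0]],[1,[0,0,-0.08],[0,0,0]],[1,[0,0,-0.086],[0,0,0]],[1,[0,0,-0.09],[0,0,0]],[1,[0,0,-0.093],[0,0,0]]]'; python3 -m inch '[[1,[0,0,-0.001],[0,0,0]],[1,[0,0,-0.002],[0,0,0]],[1,[0,0,-0.003],[0,0,0]],[1,[0,0,-0.004],[0,0,0]],[1,[0,0,-0.005],[0,0,0]],[1,[0,0,-0.0055],[0,0,0]],[1,[0,0,-0.006],[0,0,0]],[1,[0,0,-0.0065],[0,0,0]],[1,[0,0,-0.007],[0,0,0]],[1,[0,0,-0.007],[0,0,0]]]'
```

```text
clock: 16.55
tool_pos: [0.6266, 0.1381, 0.1002]
ee_rot: [[-0.962, 0.274, 0.0], [0.274, 0.962, 0.0], [-0.0, 0.0, -1.0]]
wrist_force: [-0.2, 0.1, -0.7]
gripper_width: 0.0212
grip_force: 39.2
clock: 17.55
tool_pos: [0.6264, 0.1381, 0.094]
ee_rot: [[-0.962, 0.274, 0.0], [0.274, 0.962, -0.0], [-0.0, 0.0, -1.0]]
wrist_force: [-1.6, -0.8, 5.0]
gripper_width: 0.0216
grip_force: 39.7
```

```bash
python3 -m inch '[[0.5,[0,0,0],[0,0,0]],[0.3,[0,0,0],[0,0,0]],[0.1,[0,0,0],[0,0,0]],[0,[0,0,0],[0,0,0]],[0,[0,0,0.008],[0,0,0]],[0,[0,0,0.02],[0,0,0]],[0,[0,0,0.04],[0,0,0]],[0,[0,0,0.065],[0,0,0]],[0,[0,0,0.085],[0,0,0]],[0,[0,0,0.097],[0,0,0]]]'; python3 -m inch '[[0,[0,-0.015,0],[0,0,0]],[0,[0,-0.04,0],[0,0,0]],[0,[0,-0.075,0],[0,0,0]],[0,[0,-0.115,0],[0,0,0]],[0,[0.002,-0.155,0],[0,0,0]],[0,[0.004,-0.195,0],[0,0,0]],[0,[0.005,-0.225,0],[0,0,0]],[0,[0.005,-0.243,0],[0,0,0]],[0,[0.005,-0.25,0],[0,0,0]],[0,[0.005,-0.25,0],[0,0,0]]]'
python3 - <<'E'
from h import *
for n in('top','scene'):
  t=eyes.snapshot(n);P=cloud(t);q=lidmask(t['frame'],'red')&(P[...,2]>.08)&(P[...,2]<.095)&(np.hypot(P[...,0]-.626,P[...,1]-.138)<.045)
  print(q.sum(),(np.nanpercentile(P[q],.5,0)+np.nanpercentile(P[q],99.5,0))/2,np.median(P[q],0))
s,W,o,R,c=wcloud();q=lidmask(s['frame'],'blue')&(W[...,2]>.012)&(W[...,2]<.03)&(W[...,1]<0)
print(o['tool_pos'],q.sum(),(np.nanpercentile(W[q],.5,0)+np.nanpercentile(W[q],99.5,0))/2,np.median(W[q],0))
E
```

```text
clock: 18.55
tool_pos: [0.6275, 0.1385, 0.1933]
ee_rot: [[-0.962, 0.274, 0.004], [0.274, 0.962, 0.001], [-0.003, 0.002, -1.0]]
wrist_force: [-0.5, 0.1, -0.1]
gripper_width: 0.0427
grip_force: 0.0
clock: 19.55
tool_pos: [0.6309, -0.1122, 0.1898]
ee_rot: [[-0.961, 0.275, -0.001], [0.275, 0.961, 0.001], [0.001, 0.0, -1.0]]
wrist_force: [0.2, 1.1, -0.7]
gripper_width: 0.0428
grip_force: 0.0
594 [0.62547373 0.13833084 0.08669475] [0.62111847 0.13721025 0.08650142]
276 [0.62189825 0.13682891 0.08667368] [0.6139619  0.12915942 0.083881  ]
[ 0.63142928 -0.109394    0.19020623] 3585 [ 0.63100412 -0.11302076  0.02187162] [ 0.62700928 -0.11134152  0.02088766]
```

Red is seated (disc top at 86.5 mm, the same as before). cmd is now (0.631,-0.112,0.190). Next I pick blue off the bat.

```bash
python3 -m inch '[[0,[0,-0.001,-0.02],[0,0,0]],[0,[0,-0.001,-0.045],[0,0,0]],[0,[0,-0.001,-0.07],[0,0,0]],[0,[0,-0.001,-0.095],[0,0,0]],[0,[0,-0.001,-0.117],[0,0,0]],[0,[0,-0.001,-0.135],[0,0,0]],[0,[0,-0.001,-0.148],[0,0,0]],[0,[0,-0.001,-0.156],[0,0,0]],[0,[0,-0.001,-0.161],[0,0,0]],[0,[0,-0.001,-0.162],[0,0,0]]]'; python3 -m inch '[[0.2,[0,0,0],[0,0,0]],[0.3,[0,0,0],[0,0,0]],[0.4,[0,0,0],[0,0,0]],[0.5,[0,0,0],[0,0,0]],[0.6,[0,0,0],[0,0,0]],[0.8,[0,0,0],[0,0,0]],[1,[0,0,0],[0,0,0]],[1,[0,0,0],[0,0,0]],[1,[0,0,0],[0,0,0]],[1,[0,0,0],[0,0,0]]]'; python3 -m inch '[[1,[0,0,0.004],[0,0,0]],[1,[0,0,0.01],[0,0,0]],[1,[0,0,0.02],[0,0,0]],[1,[0,0,0.04],[0,0,0]],[1,[0,0,0.065],[0,0,0]],[1,[0,0,0.09],[0,0,0]],[1,[0,0,0.115],[0,0,0]],[1,[0,0,0.14],[0,0,0]],[1,[0,0,0.158],[0,0,0]],[1,[0,0,0.165],[0,0,0]]]'
```

```text
clock: 20.7
tool_pos: [0.6315, -0.1126, 0.0283]
ee_rot: [[-0.962, 0.274, 0.0], [0.274, 0.962, 0.0], [-0.0, 0.0, -1.0]]
wrist_force: [0.1, 0.2, -0.6]
gripper_width: 0.0426
grip_force: 0.0
clock: 21.7
tool_pos: [0.6318, -0.1131, 0.0291]
ee_rot: [[-0.962, 0.274, 0.001], [0.274, 0.962, -0.0], [-0.001, 0.0, -1.0]]
wrist_force: [-1.4, 0.7, 5.7]
gripper_width: 0.0215
grip_force: 39.0
clock: 22.7
tool_pos: [0.6325, -0.113, 0.196]
ee_rot: [[-0.962, 0.274, 0.004], [0.274, 0.962, -0.0], [-0.004, 0.001, -1.0]]
wrist_force: [1.0, 0.3, -1.5]
gripper_width: 0.0213
grip_force: 39.2
```

```bash
python3 -m inch '[[1,[-0.01,0.02,0],[0,0,0]],[1,[-0.025,0.055,0],[0,0,0]],[1,[-0.042,0.1,0],[0,0,0]],[1,[-0.06,0.145,0],[0,0,0]],[1,[-0.08,0.19,0],[0,0,0]],[1,[-0.1,0.235,0],[0,0,0]],[1,[-0.12,0.28,0],[0,0,0]],[1,[-0.135,0.32,0],[0,0,0]],[1,[-0.147,0.352,0],[0,0,0]],[1,[-0.152,0.368,0],[0,0,0]]]'; python3 -m inch '[[1,[0,0.005,0],[0,0,0]],[1,[0,0.005,0],[0,0,0]],[1,[0,0.005,-0.01],[0,0,0]],[1,[0,0.005,-0.03],[0,0,0]],[1,[0,0.005,-0.05],[0,0,0]],[1,[0,0.005,-0.065],[0,0,0]],[1,[0,0.005,-0.077],[0,0,0]],[1,[0,0.005,-0.085],[0,0,0]],[1,[0,0.005,-0.09],[0,0,0]],[1,[0,0.005,-0.093],[0,0,0]]]'; python3 -m inch '[[1,[0,0,-0.001],[0,0,0]],[1,[0,0,-0.002],[0,0,0]],[1,[0,0,-0.003],[0,0,0]],[1,[0,0,-0.004],[0,0,0]],[1,[0,0,-0.0045],[0,0,0]],[1,[0,0,-0.005],[0,0,0]],[1,[0,0,-0.0055],[0,0,0]],[1,[0,0,-0.006],[0,0,0]],[1,[0,0,-0.0065],[0,0,0]],[1,[0,0,-0.0065],[0,0,0]]]'
python3 - <<'E'
from h import *
s=eyes.snapshot('scene');save('v5',cv2.resize(s['frame'][130:280,160:360],None,fx=3,fy=3,interpolation=2))
E
```

```text
clock: 23.7
tool_pos: [0.4768, 0.2594, 0.1932]
ee_rot: [[-0.963, 0.269, -0.002], [0.269, 0.963, 0.002], [0.002, 0.002, -1.0]]
wrist_force: [0.5, -0.6, -0.9]
gripper_width: 0.0214
grip_force: 39.3
clock: 24.7
tool_pos: [0.4796, 0.2598, 0.1001]
ee_rot: [[-0.962, 0.275, 0.0], [0.275, 0.962, 0.0], [-0.0, 0.0, -1.0]]
wrist_force: [-0.7, 0.1, -0.7]
gripper_width: 0.021
grip_force: 39.3
clock: 25.7
tool_pos: [0.4794, 0.2601, 0.0945]
ee_rot: [[-0.962, 0.274, 0.001], [0.274, 0.962, 0.0], [-0.0, 0.0, -1.0]]
wrist_force: [-1.9, -1.8, 6.1]
gripper_width: 0.0214
grip_force: 40.0
```

View pics/v5.png

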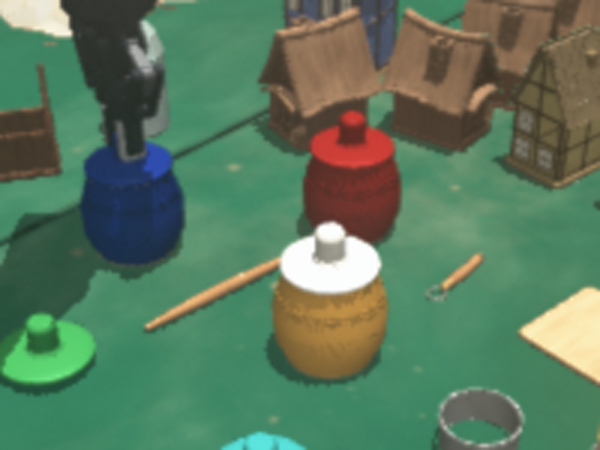

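The crop shows red seated on red (350,150) and blue down on the blue jar (130,165). Releasing, then on to the white lid.

```bash
python3 -m inch '[[0.5,[0,0,0],[0,0,0]],[0.3,[0,0,0],[0,0,0]],[0.1,[0,0,0],[0,0,0]],[0,[0,0,0],[0,0,0]],[0,[0,0,0.008],[0,0,0]],[0,[0,0,0.02],[0,0,0]],[0,[0,0,0.04],[0,0,0]],[0,[0,0,0.065],[0,0,0]],[0,[0,0,0.085],[0,0,0]],[0,[0,0,0.0965],[0,0,0]]]'; python3 -m inch '[[0,[0,-0.015,0],[0,0,0]],[0,[0,-0.04,0],[0,0,0]],[0,[0,-0.07,0],[0,0,0]],[0,[0,-0.105,0],[0,0,0]],[0,[0,-0.14,0],[0,0,0]],[0,[0.002,-0.175,0],[0,0,0]],[0,[0.002,-0.2,0],[0,0,0]],[0,[0.002,-0.215,0],[0,0,0]],[0,[0.002,-0.222,0],[0,0,0]],[0,[0.002,-0.222,0],[0,0,0]]]'
python3 - <<'E'
from h import *
t=eyes.snapshot('top');P=cloud(t);q=lidmask(t['frame'],'blue')&(P[...,2]>.083)&(P[...,2]<.095)&(np.hypot(P[...,0]-.479,P[...,1]-.26)<.045)
print(q.sum(),(np.nanpercentile(P[q],.5,0)+np.nanpercentile(P[q],99.5,0))/2,np.median(P[q],0))
s,W,o,R,c=wcloud();q=lidmask(s['frame'],'white')&(W[...,2]>.082)&(W[...,2]<.095)&(np.hypot(W[...,0]-.481,W[...,1]-.0375)<.05)
print(o['tool_pos'],q.sum(),(np.nanpercentile(W[q],.5,0)+np.nanpercentile(W[q],99.5,0))/2,np.median(W[q],0))
E
```

```text
clock: 26.75
tool_pos: [0.4802, 0.2606, 0.1929]
ee_rot: [[-0.962, 0.274, 0.003], [0.274, 0.962, 0.002], [-0.002, 0.003, -1.0]]
wrist_force: [1.0, 0.5, -0.5]
gripper_width: 0.0427
grip_force: 0.0
clock: 27.75
tool_pos: [0.4806, 0.0364, 0.1898]
ee_rot: [[-0.961, 0.277, -0.002], [0.277, 0.961, -0.001], [0.001, -0.001, -1.0]]
wrist_force: [1.0, -1.1, -0.1]
gripper_width: 0.0428
grip_force: 0.0
631 [0.47833395 0.25947712 0.08781849] [0.47608552 0.25728129 0.08663675]
[0.48090971 0.03783131 0.18994632] 5673 [0.48114014 0.03718065 0.08653767] [0.47647857 0.0388269  0.08632887]
```

```bash
python3 -m inch '[[0,[0,-0.0005,0],[0,0,0]],[0,[0,-0.0005,-0.01],[0,0,0]],[0,[0,-0.0005,-0.025],[0,0,0]],[0,[0,-0.0005,-0.045],[0,0,0]],[0,[0,-0.0005,-0.063],[0,0,0]],[0,[0,-0.0005,-0.077],[0,0,0]],[0,[0,-0.0005,-0.086],[0,0,0]],[0,[0,-0.0005,-0.092],[0,0,0]],[0,[0,-0.0005,-0.096],[0,0,0]],[0,[0,-0.0005,-0.097],[0,0,0]]]'; python3 -m inch '[[0.2,[0,0,0],[0,0,0]],[0.3,[0,0,0],[0,0,0]],[0.4,[0,0,0],[0,0,0]],[0.5,[0,0,0],[0,0,0]],[0.6,[0,0,0],[0,0,0]],[0.8,[0,0,0],[0,0,0]],[1,[0,0,0],[0,0,0]],[1,[0,0,0],[0,0,0]],[1,[0,0,0],[0,0,0]],[1,[0,0,0],[0,0,0]]]'; python3 -m inch '[[1,[0,0,0.004],[0,0,0]],[1,[0,0,0.008],[0,0,0]],[1,[0,0,0.014],[0,0,0]],[1,[0,0,0.022],[0,0,0]],[1,[0,0,0.035],[0,0,0]],[1,[0,0,0.05],[0,0,0]],[1,[0,0,0.07],[0,0,0]],[1,[0,0,0.09],[0,0,0]],[1,[0,0,0.1],[0,0,0]],[1,[0,0,0.1],[0,0,0]]]'; python3 -m inch '[[1,[0.01,-0.01,0],[0,0,0]],[1,[0.03,-0.03,0],[0,0,0]],[1,[0.055,-0.055,0],[0,0,0]],[1,[0.08,-0.08,0],[0,0,0]],[1,[0.105,-0.105,0],[0,0,0]],[1,[0.125,-0.125,0],[0,0,0]],[1,[0.14,-0.14,0],[0,0,0]],[1,[0.15,-0.15,0],[0,0,0]],[1,[0.15,-0.15,0],[0,0,0]],[1,[0.15,-0.15,0],[0,0,0]]]'
python3 - <<'E'
from h import *
t=eyes.snapshot('top');s=eyes.snapshot('scene');print('yjar',mouth(t,(.481,.0375)),mouth(s,(.481,.0375)))
E
```

```text
clock: 28.85
tool_pos: [0.4814, 0.0377, 0.0932]
ee_rot: [[-0.962, 0.274, 0.0], [0.274, 0.962, 0.0], [-0.0, 0.0, -1.0]]
wrist_force: [-1.3, -0.5, 0.5]
gripper_width: 0.0426
grip_force: 0.0
clock: 29.85
tool_pos: [0.4817, 0.0376, 0.0938]
ee_rot: [[-0.962, 0.274, 0.001], [0.274, 0.962, 0.0], [-0.001, 0.0, -1.0]]
wrist_force: [-0.5, 0.1, 5.2]
gripper_width: 0.0213
grip_force: 38.9
clock: 30.85
tool_pos: [0.4822, 0.0376, 0.1947]
ee_rot: [[-0.962, 0.274, 0.003], [0.274, 0.962, 0.001], [-0.003, 0.001, -1.0]]
wrist_force: [1.0, -0.7, -1.5]
gripper_width: 0.0213
grip_force: 39.2
clock: 31.85
tool_pos: [0.6305, -0.1127, 0.1919]
ee_rot: [[-0.961, 0.275, -0.003], [0.275, 0.961, 0.001], [0.003, -0.0, -1.0]]
wrist_force: [0.2, 0.8, -1.3]
gripper_width: 0.0215
grip_force: 39.2
yjar (np.int64(207), array([0.48101391, 0.03716564]), np.float64(0.03337798778210399), np.float64(0.08027350197718942)) (np.int64(201), array([0.47902732, 0.03579968]), np.float64(0.03340172103661925), np.float64(0.07725438903001552))
```

```bash
python3 -m inch '[[1,[0,0,-0.02],[0,0,0]],[1,[0,0,-0.045],[0,0,0]],[1,[0,0,-0.07],[0,0,0]],[1,[0,0,-0.095],[0,0,0]],[1,[0,0,-0.115],[0,0,0]],[1,[0,0,-0.13],[0,0,0]],[1,[0,0,-0.142],[0,0,0]],[1,[0,0,-0.15],[0,0,0]],[1,[0,0,-0.155],[0,0,0]],[1,[0,0,-0.159],[0,0,0]]]'; python3 -m inch '[[1,[0,0,-0.001],[0,0,0]],[1,[0,0,-0.002],[0,0,0]],[1,[0,0,-0.003],[0,0,0]],[1,[0,0,-0.004],[0,0,0]],[1,[0,0,-0.005],[0,0,0]],[1,[0,0,-0.0055],[0,0,0]],[1,[0,0,-0.006],[0,0,0]],[1,[0,0,-0.0065],[0,0,0]],[1,[0,0,-0.0065],[0,0,0]],[1,[0,0,-0.0065],[0,0,0]]]'
```

```text
clock: 32.95
tool_pos: [0.6318, -0.1124, 0.0345]
ee_rot: [[-0.962, 0.274, 0.001], [0.274, 0.962, -0.0], [-0.001, 0.0, -1.0]]
wrist_force: [-0.3, -0.4, -0.9]
gripper_width: 0.0213
grip_force: 39.2
clock: 33.95
tool_pos: [0.6314, -0.1124, 0.0284]
ee_rot: [[-0.962, 0.274, 0.0], [0.274, 0.962, -0.0], [-0.0, -0.0, -1.0]]
wrist_force: [-1.7, 0.7, 6.6]
gripper_width: 0.0211
grip_force: 39.8
```

```bash
python3 -m inch '[[0.5,[0,0,0],[0,0,0]],[0.3,[0,0,0],[0,0,0]],[0.1,[0,0,0],[0,0,0]],[0,[0,0,0],[0,0,0]],[0,[0,0,0.01],[0,0,0]],[0,[0,0,0.025],[0,0,0]],[0,[0,0,0.05],[0,0,0]],[0,[0,0,0.085],[0,0,0]],[0,[0,0,0.125],[0,0,0]],[0,[0,0,0.1625],[0,0,0]]]'; python3 -m inch '[[0,[-0.01,-0.01,0],[0,0,0]],[0,[-0.03,-0.025,0],[0,0,0]],[0,[-0.055,-0.045,0],[0,0,0]],[0,[-0.085,-0.065,0],[0,0,0]],[0,[-0.115,-0.09,0],[0,0,0]],[0,[-0.135,-0.105,0],[0,0,0]],[0,[-0.15,-0.117,0],[0,0,0]],[0,[-0.161,-0.125,0],[0,0,0]],[0,[-0.161,-0.125,0],[0,0,0]],[0,[-0.161,-0.125,0],[0,0,0]]]'
python3 - <<'E'
from h import *
s,W,o,R,c=wcloud();q=lidmask(s['frame'],'yellow')&(W[...,2]>.08)&(W[...,2]<.095)&(np.hypot(W[...,0]-.47,W[...,1]+.2375)<.05)
print(o['tool_pos'],q.sum(),(np.nanpercentile(W[q],.5,0)+np.nanpercentile(W[q],99.5,0))/2,np.median(W[q],0))
t=eyes.snapshot('scene');P=cloud(t);q=lidmask(t['frame'],'white')&(P[...,2]>.014)&(P[...,2]<.03)&(np.hypot(P[...,0]-.631,P[...,1]+.1125)<.05)
print(q.sum(),(np.nanpercentile(P[q],.5,0)+np.nanpercentile(P[q],99.5,0))/2,np.median(P[q],0))
save('v6',cv2.resize(t['frame'][130:330,200:460],None,fx=3,fy=3,interpolation=2))
E
```

```text
clock: 34.95
tool_pos: [0.6316, -0.1124, 0.1935]
ee_rot: [[-0.962, 0.274, 0.002], [0.274, 0.962, 0.0], [-0.002, 0.001, -1.0]]
wrist_force: [0.7, 0.3, 0.2]
gripper_width: 0.0428
grip_force: 0.0
clock: 35.95
tool_pos: [0.4713, -0.2369, 0.1907]
ee_rot: [[-0.962, 0.274, 0.002], [0.274, 0.962, 0.0], [-0.001, 0.001, -1.0]]
wrist_force: [0.2, 1.6, 0.3]
gripper_width: 0.0426
grip_force: 0.0
[ 0.47127372 -0.23690614  0.19071371] 5605 [ 0.4702017  -0.23878567  0.08726273] [ 0.4653189  -0.23697266  0.08635106]
415 [ 0.62844115 -0.11340125  0.02160951] [ 0.62009534 -0.12012538  0.01847406]
```

View pics/v6.png

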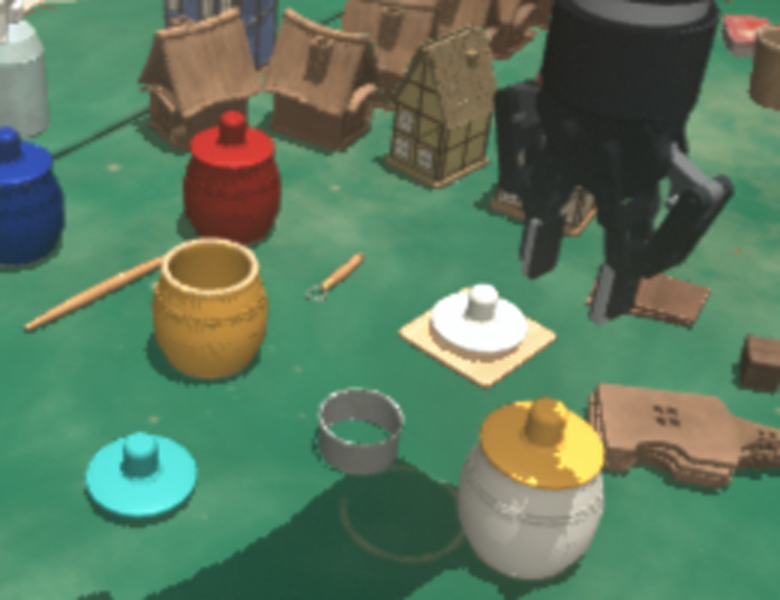

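The crop shows the white lid flat on the bat (480,325), the yellow jar open (210,265), and the gripper above the yellow lid (545,440). Grasping yellow.

```bash
python3 -m inch '[[0,[0,-0.001,0],[0,0,0]],[0,[0,-0.001,-0.01],[0,0,0]],[0,[0,-0.001,-0.025],[0,0,0]],[0,[0,-0.001,-0.045],[0,0,0]],[0,[0,-0.001,-0.063],[0,0,0]],[0,[0,-0.001,-0.077],[0,0,0]],[0,[0,-0.001,-0.086],[0,0,0]],[0,[0,-0.001,-0.092],[0,0,0]],[0,[0,-0.001,-0.096],[0,0,0]],[0,[0,-0.001,-0.097],[0,0,0]]]'; python3 -m inch '[[0.2,[0,0,0],[0,0,0]],[0.3,[0,0,0],[0,0,0]],[0.4,[0,0,0],[0,0,0]],[0.5,[0,0,0],[0,0,0]],[0.6,[0,0,0],[0,0,0]],[0.8,[0,0,0],[0,0,0]],[1,[0,0,0],[0,0,0]],[1,[0,0,0],[0,0,0]],[1,[0,0,0],[0,0,0]],[1,[0,0,0],[0,0,0]]]'; python3 -m inch '[[1,[0,0,0.004],[0,0,0]],[1,[0,0,0.008],[0,0,0]],[1,[0,0,0.014],[0,0,0]],[1,[0,0,0.022],[0,0,0]],[1,[0,0,0.035],[0,0,0]],[1,[0,0,0.05],[0,0,0]],[1,[0,0,0.07],[0,0,0]],[1,[0,0,0.09],[0,0,0]],[1,[0,0,0.1],[0,0,0]],[1,[0,0,0.1],[0,0,0]]]'; python3 -m inch '[[1,[0,0.015,0],[0,0,0]],[1,[0.002,0.04,0],[0,0,0]],[1,[0.004,0.075,0],[0,0,0]],[1,[0.006,0.115,0],[0,0,0]],[1,[0.008,0.155,0],[0,0,0]],[1,[0.009,0.195,0],[0,0,0]],[1,[0.01,0.23,0],[0,0,0]],[1,[0.011,0.255,0],[0,0,0]],[1,[0.011,0.27,0],[0,0,0]],[1,[0.011,0.2755,0],[0,0,0]]]'
python3 - <<'E'
from h import *
s=eyes.snapshot('scene');t=eyes.snapshot('top');print('wjar',mouth(t,(.47,-.238)),mouth(s,(.47,-.238)))
E
```

```text
clock: 37.05
tool_pos: [0.4705, -0.2384, 0.0932]
ee_rot: [[-0.962, 0.274, 0.0], [0.274, 0.962, 0.0], [-0.0, 0.0, -1.0]]
wrist_force: [0.5, -0.9, -0.4]
gripper_width: 0.0426
grip_force: 0.0
clock: 38.05
tool_pos: [0.4706, -0.2386, 0.0939]
ee_rot: [[-0.962, 0.274, 0.001], [0.274, 0.962, -0.0], [-0.001, -0.0, -1.0]]
wrist_force: [-0.6, -0.0, 4.8]
gripper_width: 0.0212
grip_force: 38.9
clock: 39.05
tool_pos: [0.4712, -0.2388, 0.1948]
ee_rot: [[-0.962, 0.274, 0.003], [0.274, 0.962, -0.001], [-0.003, -0.0, -1.0]]
wrist_force: [-0.1, -0.4, -1.9]
gripper_width: 0.0214
grip_force: 39.2
clock: 40.05
tool_pos: [0.4801, 0.0404, 0.1925]
ee_rot: [[-0.963, 0.27, -0.002], [0.269, 0.963, 0.001], [0.002, 0.001, -1.0]]
wrist_force: [-0.4, -0.9, -0.9]
gripper_width: 0.0215
grip_force: 39.3
wjar (np.int64(0), array([0., 0.]), np.float64(0.0), np.float64(nan)) (np.int64(332), array([ 0.46822353, -0.23909028]), np.float64(0.0332697466868457), np.float64(0.077504909159567))h.py:34: RuntimeWarning: Mean of empty slice.
  return g.sum(),c[:2],np.sqrt(c[2]+c[0]**2+c[1]**2),Q[:,2].mean()
  ret = ret.dtype.type(ret / rcount)
```

```bash
python3 -m inch '[[1,[0,0,0],[0,0,0]],[1,[0,0,0],[0,0,0]],[1,[0,0,-0.01],[0,0,0]],[1,[0,0,-0.03],[0,0,0]],[1,[0,0,-0.05],[0,0,0]],[1,[0,0,-0.065],[0,0,0]],[1,[0,0,-0.077],[0,0,0]],[1,[0,0,-0.085],[0,0,0]],[1,[0,0,-0.09],[0,0,0]],[1,[0,0,-0.093],[0,0,0]]]'; python3 -m inch '[[1,[0,0,-0.001],[0,0,0]],[1,[0,0,-0.002],[0,0,0]],[1,[0,0,-0.003],[0,0,0]],[1,[0,0,-0.004],[0,0,0]],[1,[0,0,-0.0045],[0,0,0]],[1,[0,0,-0.005],[0,0,0]],[1,[0,0,-0.0055],[0,0,0]],[1,[0,0,-0.006],[0,0,0]],[1,[0,0,-0.007],[0,0,0]],[1,[0,0,-0.007],[0,0,0]]]'
```

```text
clock: 41.15
tool_pos: [0.4814, 0.0369, 0.0999]
ee_rot: [[-0.962, 0.275, -0.0], [0.275, 0.962, 0.0], [0.0, -0.0, -1.0]]
wrist_force: [0.2, 0.7, -1.1]
gripper_width: 0.0213
grip_force: 39.3
clock: 42.15
tool_pos: [0.4814, 0.0371, 0.0938]
ee_rot: [[-0.962, 0.274, 0.0], [0.274, 0.962, -0.0], [-0.0, 0.0, -1.0]]
wrist_force: [-1.5, -0.5, 5.2]
gripper_width: 0.0215
grip_force: 40.1
```

```bash
python3 -m inch '[[0.5,[0,0,0],[0,0,0]],[0.3,[0,0,0],[0,0,0]],[0.1,[0,0,0],[0,0,0]],[0,[0,0,0],[0,0,0]],[0,[0,0,0.008],[0,0,0]],[0,[0,0,0.02],[0,0,0]],[0,[0,0,0.04],[0,0,0]],[0,[0,0,0.065],[0,0,0]],[0,[0,0,0.085],[0,0,0]],[0,[0,0,0.097],[0,0,0]]]'; python3 -m inch '[[0,[0.01,-0.01,0],[0,0,0]],[0,[0.03,-0.03,0],[0,0,0]],[0,[0.055,-0.055,0],[0,0,0]],[0,[0.08,-0.08,0],[0,0,0]],[0,[0.105,-0.105,0],[0,0,0]],[0,[0.125,-0.125,0],[0,0,0]],[0,[0.14,-0.14,0],[0,0,0]],[0,[0.15,-0.1495,0],[0,0,0]],[0,[0.15,-0.1495,0],[0,0,0]],[0,[0.15,-0.1495,0],[0,0,0]]]'
python3 - <<'E'
from h import *
s,W,o,R,c=wcloud();q=lidmask(s['frame'],'white')&(W[...,2]>.012)&(W[...,2]<.03)&(np.hypot(W[...,0]-.631,W[...,1]+.1125)<.05)
print(o['tool_pos'],q.sum(),(np.nanpercentile(W[q],.5,0)+np.nanpercentile(W[q],99.5,0))/2,np.median(W[q],0))
t=eyes.snapshot('top');P=cloud(t);q=lidmask(t['frame'],'yellow')&(P[...,2]>.083)&(P[...,2]<.095)&(np.hypot(P[...,0]-.481,P[...,1]-.0375)<.05)
print(q.sum(),(np.nanpercentile(P[q],.5,0)+np.nanpercentile(P[q],99.5,0))/2,np.median(P[q],0))
E
```

```text
clock: 43.15
tool_pos: [0.4819, 0.0371, 0.1923]
ee_rot: [[-0.962, 0.274, 0.002], [0.274, 0.962, 0.0], [-0.002, 0.001, -1.0]]
wrist_force: [0.6, 0.2, -0.1]
gripper_width: 0.0428
grip_force: 0.0
clock: 44.15
tool_pos: [0.6307, -0.1128, 0.1894]
ee_rot: [[-0.961, 0.275, -0.002], [0.275, 0.961, 0.0], [0.002, -0.0, -1.0]]
wrist_force: [-0.2, 0.9, -1.3]
gripper_width: 0.0425
grip_force: 0.0
[ 0.63065876 -0.11276602  0.1893948 ] 3778 [ 0.63125087 -0.11235041  0.02088958] [ 0.62733632 -0.11100702  0.02080779]
571 [0.48082226 0.0374047  0.08781839] [0.48087175 0.03992713 0.08659484]
```

Yellow is seated. Next I pick white off the bat and move it over the white jar: cmd (0.631,-0.1125,0.193) to (0.470,-0.238).

```bash
python3 -m inch '[[0,[0,0,-0.02],[0,0,0]],[0,[0,0,-0.045],[0,0,0]],[0,[0,0,-0.07],[0,0,0]],[0,[0,0,-0.095],[0,0,0]],[0,[0,0,-0.117],[0,0,0]],[0,[0,0,-0.135],[0,0,0]],[0,[0,0,-0.148],[0,0,0]],[0,[0,0,-0.156],[0,0,0]],[0,[0,0,-0.161],[0,0,0]],[0,[0,0,-0.162],[0,0,0]]]'; python3 -m inch '[[0.2,[0,0,0],[0,0,0]],[0.3,[0,0,0],[0,0,0]],[0.4,[0,0,0],[0,0,0]],[0.5,[0,0,0],[0,0,0]],[0.6,[0,0,0],[0,0,0]],[0.8,[0,0,0],[0,0,0]],[1,[0,0,0],[0,0,0]],[1,[0,0,0],[0,0,0]],[1,[0,0,0],[0,0,0]],[1,[0,0,0],[0,0,0]]]'; python3 -m inch '[[1,[0,0,0.004],[0,0,0]],[1,[0,0,0.01],[0,0,0]],[1,[0,0,0.02],[0,0,0]],[1,[0,0,0.04],[0,0,0]],[1,[0,0,0.065],[0,0,0]],[1,[0,0,0.09],[0,0,0]],[1,[0,0,0.115],[0,0,0]],[1,[0,0,0.14],[0,0,0]],[1,[0,0,0.158],[0,0,0]],[1,[0,0,0.165],[0,0,0]]]'; python3 -m inch '[[1,[-0.01,-0.01,0],[0,0,0]],[1,[-0.03,-0.025,0],[0,0,0]],[1,[-0.055,-0.045,0],[0,0,0]],[1,[-0.085,-0.065,0],[0,0,0]],[1,[-0.115,-0.09,0],[0,0,0]],[1,[-0.135,-0.105,0],[0,0,0]],[1,[-0.15,-0.117,0],[0,0,0]],[1,[-0.161,-0.1255,0],[0,0,0]],[1,[-0.161,-0.1255,0],[0,0,0]],[1,[-0.161,-0.1255,0],[0,0,0]]]'
```

```text
clock: 45.25
tool_pos: [0.6314, -0.1123, 0.0283]
ee_rot: [[-0.962, 0.274, 0.0], [0.274, 0.962, 0.0], [-0.0, 0.0, -1.0]]
wrist_force: [0.0, -0.8, 0.3]
gripper_width: 0.0428
grip_force: 0.0
clock: 46.25
tool_pos: [0.6318, -0.1125, 0.0291]
ee_rot: [[-0.962, 0.274, 0.001], [0.274, 0.962, -0.0], [-0.001, 0.0, -1.0]]
wrist_force: [-2.1, -0.5, 5.8]
gripper_width: 0.0214
grip_force: 39.0
clock: 47.25
tool_pos: [0.6325, -0.1125, 0.1961]
ee_rot: [[-0.962, 0.274, 0.004], [0.274, 0.962, -0.0], [-0.004, 0.001, -1.0]]
wrist_force: [0.9, -0.5, -0.3]
gripper_width: 0.0212
grip_force: 39.2
clock: 48.25
tool_pos: [0.4707, -0.2375, 0.1931]
ee_rot: [[-0.962, 0.274, 0.0], [0.274, 0.962, 0.001], [-0.0, 0.001, -1.0]]
wrist_force: [-0.4, 0.5, -1.5]
gripper_width: 0.0215
grip_force: 39.3
```

```bash
python3 -m inch '[[1,[0,0,0],[0,0,0]],[1,[0,0,0],[0,0,0]],[1,[0,0,-0.01],[0,0,0]],[1,[0,0,-0.03],[0,0,0]],[1,[0,0,-0.05],[0,0,0]],[1,[0,0,-0.065],[0,0,0]],[1,[0,0,-0.077],[0,0,0]],[1,[0,0,-0.085],[0,0,0]],[1,[0,0,-0.09],[0,0,0]],[1,[0,0,-0.093],[0,0,0]]]'; python3 -m inch '[[1,[0,0,-0.001],[0,0,0]],[1,[0,0,-0.002],[0,0,0]],[1,[0,0,-0.003],[0,0,0]],[1,[0,0,-0.004],[0,0,0]],[1,[0,0,-0.0045],[0,0,0]],[1,[0,0,-0.005],[0,0,0]],[1,[0,0,-0.0055],[0,0,0]],[1,[0,0,-0.006],[0,0,0]],[1,[0,0,-0.0065],[0,0,0]],[1,[0,0,-0.0065],[0,0,0]]]'
```

```text
clock: 49.25
tool_pos: [0.4706, -0.2379, 0.1]
ee_rot: [[-0.962, 0.274, 0.0], [0.274, 0.962, 0.0], [-0.0, 0.0, -1.0]]
wrist_force: [-0.1, -0.1, -1.2]
gripper_width: 0.0212
grip_force: 39.3
clock: 50.25
tool_pos: [0.4704, -0.2379, 0.0945]
ee_rot: [[-0.962, 0.274, 0.0], [0.274, 0.962, -0.0], [-0.0, -0.0, -1.0]]
wrist_force: [-1.3, 0.5, 6.5]
gripper_width: 0.0213
grip_force: 40.0
```

Contact is at the seated height, with about 6 N. Releasing, rising and moving clear, then looking.

```bash
python3 -m inch '[[0.5,[0,0,0],[0,0,0]],[0.3,[0,0,0],[0,0,0]],[0.1,[0,0,0],[0,0,0]],[0,[0,0,0],[0,0,0]],[0,[0,0,0.008],[0,0,0]],[0,[0,0,0.02],[0,0,0]],[0,[0,0,0.04],[0,0,0]],[0,[0,0,0.065],[0,0,0]],[0,[0,0,0.085],[0,0,0]],[0,[0,0,0.1],[0,0,0]]]'; python3 -m inch '[[0,[0,0.015,0.01],[0,0,0]],[0,[0,0.04,0.02],[0,0,0]],[0,[0,0.075,0.03],[0,0,0]],[0,[0,0.11,0.04],[0,0,0]],[0,[0,0.14,0.05],[0,0,0]],[0,[0,0.165,0.05],[0,0,0]],[0,[0,0.18,0.05],[0,0,0]],[0,[0,0.18,0.05],[0,0,0]],[0,[0,0.18,0.05],[0,0,0]],[0,[0,0.18,0.05],[0,0,0]]]'
python3 - <<'E'
from h import *
s=eyes.snapshot('scene');t=eyes.snapshot('top');w,W,o,R,c=wcloud()
for col,x,y in(('blue',.479,.26),('red',.626,.138),('white',.47,-.238),('yellow',.481,.037)):
  for n,f,P in(('top',t['frame'],cloud(t)),('scene',s['frame'],cloud(s)),('wrist',w['frame'],W)):
    q=lidmask(f,col)&(P[...,2]>.08)&(P[...,2]<.095)&(np.hypot(P[...,0]-x,P[...,1]-y)<.045)
    if q.sum()>50: print(col,n,q.sum(),(np.nanpercentile(P[q],1,0)+np.nanpercentile(P[q],99,0))/2,np.median(P[q],0))
save('end',cv2.resize(s['frame'][130:355,150:450],None,fx=2.6,fy=2.6,interpolation=2))
E
```

```text
clock: 51.25
tool_pos: [0.471, -0.2381, 0.1963]
ee_rot: [[-0.962, 0.274, 0.002], [0.274, 0.962, -0.001], [-0.003, -0.0, -1.0]]
wrist_force: [0.2, -0.2, -0.6]
gripper_width: 0.0427
grip_force: 0.0
clock: 52.25
tool_pos: [0.4701, -0.059, 0.2438]
ee_rot: [[-0.961, 0.276, -0.001], [0.276, 0.961, -0.001], [0.0, -0.001, -1.0]]
wrist_force: [0.5, -0.5, -0.5]
gripper_width: 0.0423
grip_force: 0.0
blue top 652 [0.47927667 0.25916864 0.0868822 ] [0.47638193 0.25686451 0.08656351]
blue scene 284 [0.47496146 0.25661067 0.08402457] [0.46843967 0.24880484 0.08386124]
red top 596 [0.624793   0.13836853 0.08681355] [0.62064257 0.13732337 0.08661425]
red scene 286 [0.62321401 0.13620192 0.08734707] [0.61453323 0.12929935 0.08404789]
red wrist 3046 [0.62441627 0.13721881 0.08747113] [0.61598939 0.13034698 0.08629336]
white scene 772 [ 0.46690785 -0.2381747   0.08683481] [ 0.45900508 -0.24507149  0.08408079]
white wrist 3377 [ 0.46974653 -0.23682497  0.0862081 ] [ 0.46438723 -0.22973618  0.08626556]
yellow top 545 [0.48302001 0.03769178 0.08648433] [0.48490729 0.04352639 0.08673677]
yellow scene 287 [0.47912387 0.0356979  0.0865951 ] [0.47916161 0.02850787 0.08407443]
yellow wrist 4121 [0.4809659  0.03681389 0.0866823 ] [0.47622051 0.03390168 0.08631872]
```

View pics/end.png

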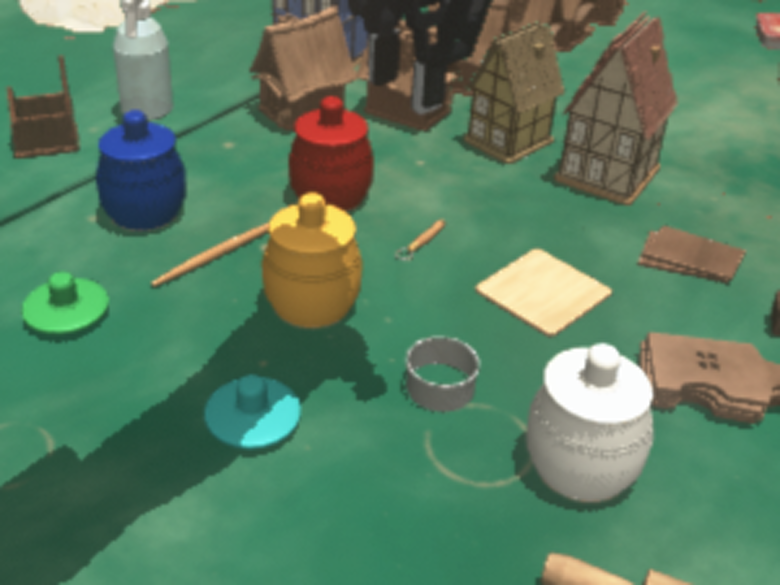

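The picture shows all four lids level on their own jars: blue (140,140), red (330,125), yellow (312,230) and white (598,380). The bat is empty, the look-alikes are untouched and the gripper is clear.

```bash
python3 -c "from cell import job; print(job.hand_in())"
```

```text
the job is handed in; nothing more can be done
None
```

I put all four lids back on the jars of their own colours and handed the job in at about 52 s; the final camera check showed every lid level at seated height, the jars still in place, and the bat empty.

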